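# Slide the vial box home in the corner stop

## Robot

A 6-joint arm with a two-finger parallel gripper is mounted at the origin on a cart in front of the work surface, level with it; the furniture and walls round the work are solid. World frame = base frame: x ahead of the robot, y to its left, z up, the work surface at z = 0. Lengths are in m, angles in rad, forces in N, time in s.
With the tool pointing down it reaches from about 0.25 to 0.775 m from the base axis. Payload 4 kg.
Tool frame: the origin (TCP) lies on the centre line of the jaws, within the pads' length; the fingertips stand env.finger_overhang ahead of it and the grasp point (between the pads) lies 11 mm behind it (env.finger_overhang is the distance from the TCP to the fingertips, in m); z points along the fingers, y is the line along which they close (so a half turn about z gives the same grasp; the last joint's range is limited). The gripper opens to 85 mm and grips with 20 to 120 N. Pads are 22 mm wide; open, the fingers measure 114 mm over their backs; the gripper's body (76 mm by 85 mm) begins 54 mm behind the grasp point. The pads swing forward as they close: fully open they stand 13 mm farther back than shut.
Start: joints at [1.101, 0.087, 1.371, -0, 1.684, -0.103], TCP at [0.197, 0.513, 0.239] pointing down, gripper open.
Joint ranges: [-3.1, 3.1], [-0.76, 2.03], [0.27, 2.55], [-1.08, 4.22], [0.17, 2.65], [-2.57, 2.57]. Speed limits (rad/s): [2.79, 2.79, 3.14, 3.14, 3.14, 3.14].

## Interface

Orientations are given as a unit quaternion [x, y, z, w].
In Python, from station import env, viewer, nets gives the robot as it stands.
- The arm moves only by the tool jog_arm, never from a script. Its argument "motion" is a list of rows, each a list of 5 numbers: the opening, from 0 (shut) to 1 (fully open), then the shift along the tool's x, y, z in units of 20 mm (1.0 is 20 mm), then the turn about the tool's z in units of 0.12 rad (1.0 is 0.12 rad). A call has 1 to 10 rows; each row shifts and turns the commanded pose from where the row before left it, along the tool's axes as they then stand; what a row does not reach is not made up. A row lasts 1/10 s, in which the tool goes at most 50 mm and 8.59 degrees, less where a joint would pass 70% of its speed; a pose out of reach is approached as far as the arm can. A call with a number of a shift or a turn outside -1 to 1 is refused whole. A call with a gripper value outside its range is refused whole. The fingers move at their own pace and stop on an object; the grip force is fixed at half the most. Time passes only in rows, so rows that do not move let the fingers close. It gives the time, the measured TCP pose, the force, the opening and the grip force at its end, in the units of the state.
- env.get_obs(): the state, without advancing time (a new reading comes with each control period).
- viewer.grab_frame(name): name is "scene" or "top" or "wrist"; returns the picture (400x640x3 uint8, red, green, blue); there is no depth.
- viewer.calibration(name): a dict with "intrinsics" (3x3 intrinsics, pixels), "camera_from_world" (4x4, takes a point from world to camera coordinates); the wrist camera has in their place "T_tool_cam" (4x4, takes a point from camera to tool coordinates, whose origin is the TCP and whose axes are the flange's). Camera axes: x right, y down, z forward; pixel columns grow to the right and rows downward; lengths in m; the calibration is good to about 2 mm. The wrist camera is an equidistant fisheye: a pixel r from the principal point sees the ray r / f radians off the axis. A picture is of the moment at which its call begins: read the wrist's pose just before it. calibration takes no time and is no camera call.
- env.hand_in(): hands the job in; it is judged then, once.
Trained networks look in the newest picture that a camera, given by its name, has taken for a name from the list of things; names that differ only in an ending like _2 or _b are one class to them, and where a whole thing is asked for, a point or a joint stands for the part that bears it (a point fixed in the world has none). Each returns a list of dicts, best first, with "conf" (0 to 1); they miss things now and then, are a little off and sometimes report something else, mostly with a low value. They report only what shows in the picture. A call takes as long as a camera call.
- nets.boxes_of(query, camera): "position" ([x, y, z] in m, in world coordinates, good to about 4 mm: the middle of the surface that is visible of it).
- nets.silhouettes(query, camera): "region" (400x640 bool, what is visible of it).
The state is a dict: "time_s": time; "joint_pos": joint angles; "dq": joint speeds; "joint_efforts": joint torques, N m; "position": TCP position; "tcp_rot": TCP orientation; "contact_force": force on the tool from outside, world axes, zero at the start; "ft_torque": the same for the moment, N m; "gripper_width": opening from 0.0 (shut) to 1.0 (fully open); "finger_force": force on a finger pad.
Only numpy, scipy, OpenCV 4.12 (cv2) and the standard library are available. Lean on these libraries where they do the work, as an engineer would, in place of code of your own. Each camera call takes 0.05 s, during which the arm holds its last target. There are 200 camera calls.

## Task

Push the vial box along the worktop with the fingers until it sits square in the metal corner stop, its far side flush against the long fence and its left side flush against the short fence. Only push it, never lift or tip it, and leave the other things standing on the worktop where they are.

Things in the scene. Friction and masses are not known exactly. Their poses are not given: they have to be found in the camera images.
- vial_box: Loose vial storage box, shut: lilac tray 40 mm high, clear lid to 62 mm, 0.35 kg. Origin on its underside, z up. Walls at x = -68 mm (robot side), +64 mm (far side; lid hinge juts out 40 mm up, clears the fence) and y = +-66 mm. Starts turned up to 0.35 rad. Slides at 1 to 5 N; pushed below 45 mm height it does not tip. Seated, its origin is 64 mm from the long fence, 66 mm from the short.
- corner_stop: Fixed aluminium L. Origin on the worktop at the inside corner; x away from the robot (turned -0.06 to 0.2 rad), y left. Long (far) fence: inner face x = 0, 380 mm from the corner towards -y; short (left) fence: inner face y = 0, 136 mm towards -x. Fences 8 mm thick, 28 mm high; screwed flange 33 mm wide outside. The box belongs inside the L, at -x and -y.
- cream_jar: White round screw-lid jar, 77 mm across, 91 mm high, loose, origin at the middle of its underside. Leave it.
- tape_roll: Flat roll of tape, 70 mm across, 19 mm high, loose, origin at the middle of its underside. Leave it.
- beaker: Small clear beaker, 50 mm across, 60 mm high, loose, origin at the middle of its underside. Leave it.
- marker_black: Felt marker lying down, 139 mm long along its y axis, 13 mm thick, loose, origin at the middle of its underside. Leave it.
- rinse_bottle: White plastic bottle with a cap, 66 mm across, 143 mm high, loose, origin at the middle of its underside. Leave it.

How it is judged:
At the end, for the whole second after the job is handed in: The vial box stands flat and still in the corner stop: its origin no more than 69 mm from the long fence and 71 mm from the short one (within 5 mm of touching each), square to it within 0.05 rad; the other loose things are within 30 mm of where they stood (x of vial_box in the frame of corner_stop between -0.069 and -0.055 m and y of vial_box in the frame of corner_stop between -0.071 and -0.057 m and angle between the x axis of vial_box and the x axis of corner_stop, either way round below 0.05 rad and height (world z) of vial_box below 0.005 m and angle between vial_box's own z axis and vertical below 0.04 rad and linear speed of vial_box below 0.01 m/s and distance of each of cream_jar, tape_roll, beaker, marker_black, rinse_bottle from where it was at the start of the episode below 0.03 m).
It fails at once if the vial box is lifted off the worktop (height (world z) of vial_box above 0.012 m).
It fails at once if the vial box is tipped (angle between vial_box's own z axis and vertical above 0.15 rad).
It fails at once if a bystander (jar, tape roll, beaker, marker, bottle) is pushed more than 30 mm away (distance of any of cream_jar, tape_roll, beaker, marker_black, rinse_bottle from where it was at the start of the episode above 0.03 m).
It fails at once if the jar, beaker or bottle is knocked over (angle between any of cream_jar, beaker, rinse_bottle's own z axis and vertical above 0.35 rad).
It also fails if it takes over 58 s, if anything falls off the work surface, if the arm or the gripper's body presses on something with over 40 N, if the wrist force passes 120 N, or if a joint passes its speed limit or range.

## Working session

There is one attempt and no reset: what is moved stays moved. The work goes in short steps, Python scripts to look and compute and a tool call to move; the robot and the scene stay as the last step left them, time stands still between calls to the robot, and variables do not carry over. Pictures are saved under pics/ and viewed, at most 10 in all, crops included, and the job is handed in when it is done.

Besides the shell and the picture viewer there is one more tool, called after "Emit:" by a JSON object that holds its "op" and its "data". jog_arm: Moves the arm, as the interface text tells. Shifts and turns lie within -1 to 1; 1 stands for 20 mm of shift or 0.12 rad of turn. Its arguments: {"type":"object","properties":{"motion":{"type":"array"}},"required":["motion"]}

```bash
mkdir -p pics; ls
python3 - <<'E'
from station import env, viewer, nets
import cv2,numpy as np
o=env.get_obs();print(o['time_s'],o['position'],o['tcp_rot'],env.finger_overhang)
for c in ['top','scene']:
    cv2.imwrite(f'pics/{c}0.png',viewer.grab_frame(c)[:,:,::-1])
    for q in ['vial_box','corner_stop','cream_jar','tape_roll','beaker','marker_black','rinse_bottle']:
        print(c,q,[(np.round(d['position'],3),round(d['conf'],2)) for d in nets.boxes_of(q,c)][:2])
E
```

```text
pics
0.0 [0.19701881 0.5129736  0.23810327] [ 1.82367518e-01  9.83229785e-01 -1.08537586e-03 -3.16710598e-04] 0.008
top vial_box [(array([ 0.514, -0.107,  0.061]), 0.57)]
top corner_stop [(array([ 0.697, -0.026,  0.002]), 0.84)]
top cream_jar [(array([0.437, 0.156, 0.091]), 0.82)]
top tape_roll [(array([0.562, 0.299, 0.018]), 0.55)]
top beaker [(array([ 0.487, -0.373,  0.024]), 0.61), (array([0.436, 0.155, 0.088]), 0.4)]
top marker_black [(array([ 0.362, -0.342,  0.007]), 0.72)]
top rinse_bottle [(array([0.653, 0.29 , 0.11 ]), 0.87)]
scene vial_box [(array([ 0.508, -0.131,  0.065]), 0.98)]
scene corner_stop [(array([ 0.693, -0.066,  0.013]), 0.81)]
scene cream_jar [(array([0.429, 0.14 , 0.062]), 0.69)]
scene tape_roll [(array([0.564, 0.294, 0.016]), 0.69)]
scene beaker [(array([ 0.477, -0.383,  0.036]), 0.93)]
scene marker_black [(array([ 0.37 , -0.343,  0.018]), 0.72)]
scene rinse_bottle [(array([0.654, 0.283, 0.081]), 0.75)]
```

View pics/top0.png

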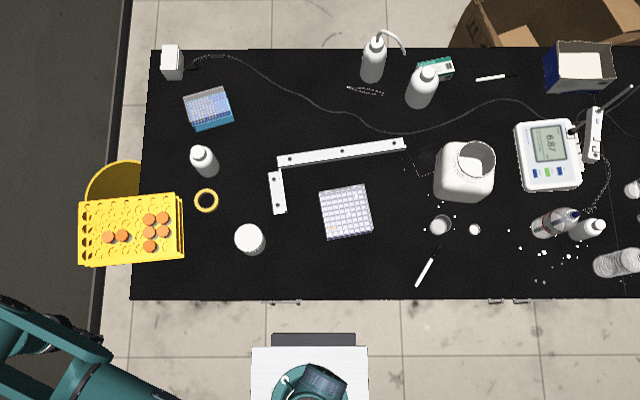

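```bash
cat > h.py <<'E'
from station import env, viewer, nets
import cv2,numpy as np
def unproj(cam,uv,z):
    c=viewer.calibration(cam);K=np.array(c['intrinsics']);T=np.array(c['camera_from_world'])
    R,t=T[:3,:3],T[:3,3];C=-R.T@t
    r=(R.T@np.linalg.inv(K)@np.c_[np.atleast_2d(uv),np.ones(len(np.atleast_2d(uv)))].T).T
    return C+r*((z-C[2])/r[:,2])[:,None]
def proj(cam,P):
    c=viewer.calibration(cam);K=np.array(c['intrinsics']);T=np.array(c['camera_from_world'])
    p=(T[:3,:3]@np.atleast_2d(P).T).T+T[:3,3];p=(K@p.T).T
    return p[:,:2]/p[:,2:]
E
python3 - <<'E'
from h import *
im=viewer.grab_frame('top')
p=proj('top',[[.5,-.1,0],[.6,-.1,0],[.5,0,0]]);print(p)
for q,h in [('vial_box',.05),('corner_stop',.028)]:
    m=nets.silhouettes(q,'top')[0]['region']
    cs=max(cv2.findContours(m.astype('uint8'),0,2)[0],key=cv2.contourArea)[:,0]
    a=cv2.approxPolyDP(cs,4,True)[:,0];print(q,m.sum());print(np.c_[a,np.round(unproj('top',a,h)[:,:2],3)])
    im[...]=im
    cv2.polylines(im,[a.reshape(-1,1,2)],True,(255,0,0),1)
x,y=p[0].astype(int)
c=cv2.resize(im[max(0,y-140):y+140,max(0,x-150):x+200],None,fx=2.1,fy=2.1,interpolation=2);print(max(0,x-150),max(0,y-140),c.shape)
cv2.imwrite('pics/crop1.png',c[:,:,::-1])
E
```

```text
[[343.13253633 221.5664989 ]
 [342.50655352 188.63433754]
 [308.96215923 221.79736462]]
vial_box 2379
[[ 3.63e+02  1.84e+02  5.99e-01 -1.57e-01]
 [ 3.19e+02  1.94e+02  5.71e-01 -3.00e-02]
 [ 3.28e+02  2.40e+02  4.37e-01 -5.40e-02]
 [ 3.73e+02  2.30e+02  4.65e-01 -1.81e-01]]
corner_stop 2186
[[ 4.02e+02  1.38e+02  7.48e-01 -2.79e-01]
 [ 2.78e+02  1.57e+02  6.91e-01  9.10e-02]
 [ 2.79e+02  1.71e+02  6.47e-01  8.70e-02]
 [ 2.68e+02  1.73e+02  6.42e-01  1.20e-01]
 [ 2.74e+02  2.13e+02  5.21e-01  1.00e-01]
 [ 2.86e+02  2.12e+02  5.24e-01  6.60e-02]
 [ 2.81e+02  1.68e+02  6.57e-01  8.20e-02]
 [ 4.03e+02  1.50e+02  7.10e-01 -2.81e-01]]
193 81 (588, 735, 3)
```

The top view shows the box at about (346,212) and the L corner at about (281,168). The jar is at (250,240), well left of the short fence. The path from the box to the corner is clear.

View pics/crop1.png

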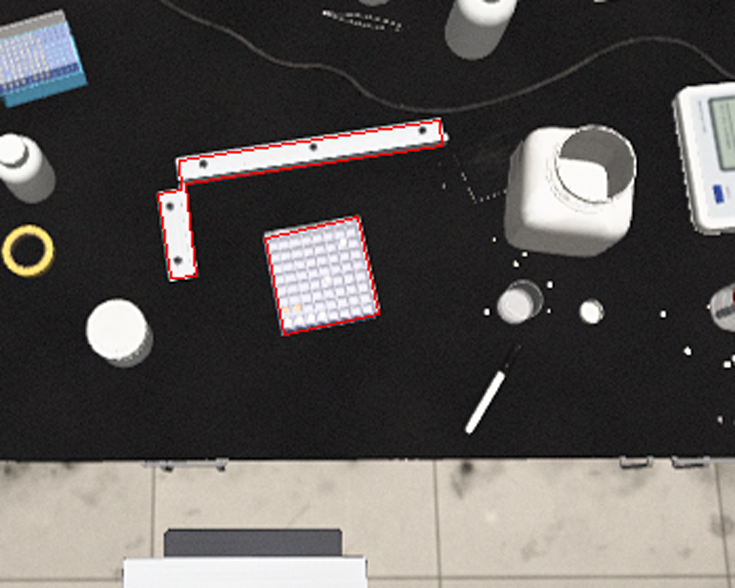

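Run:
```python
from h import *
from scipy.optimize import minimize
im=viewer.grab_frame('top');cv2.imwrite('pics/raw.png',im[:,:,::-1])
c=im[130:250,255:415];cv2.imwrite('pics/crop2.png',cv2.resize(c,None,fx=5,fy=5,interpolation=cv2.INTER_CUBIC)[:,:,::-1])
```

```text
(no output)
```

View pics/crop2.png

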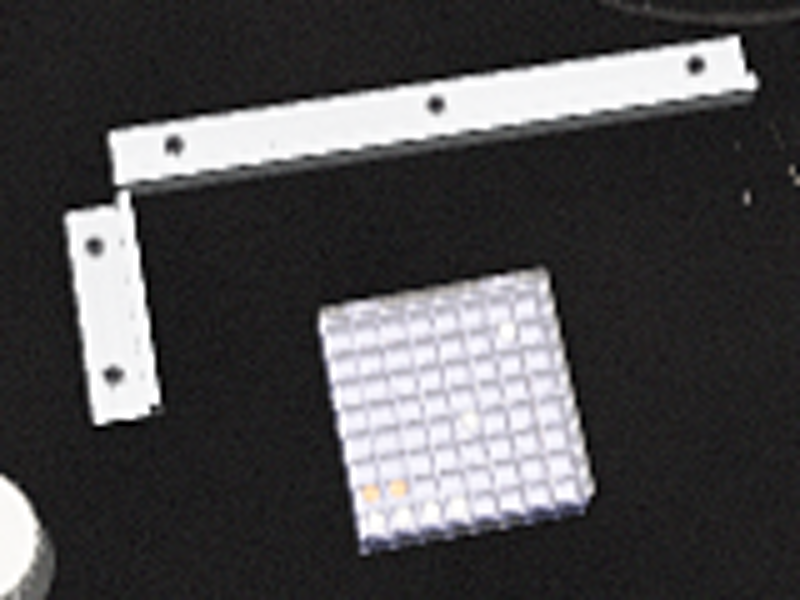

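The crop (5x, offset 255,130) shows the long fence's inner top edge running from about (131,187) to (755,92) and the short one's from (132,195) to (160,403). The box lid's corners are at about (320,310), (547,268), (592,497) and (361,545).

Run:
```python
from h import *
f=lambda a,z:unproj('top',(np.array(a)-2)/5+[255,130],z)[:,:2]
L=f([[131,187],[755,92]],.028);S=f([[132,200],[160,403]],.028)
dl=L[1]-L[0];ds=S[0]-S[1];print('L',L,'S',S,'yawL',np.arctan2(dl[0],-dl[1]),'yawS',np.arctan2(ds[1],ds[0]))
y=np.arctan2(dl[0],-dl[1]);ex=np.array([np.cos(y),np.sin(y)]);ey=np.array([-ex[1],ex[0]])
A=np.array([ex,ey]);corner=np.linalg.solve(A,[(L@ex).mean(),(S@ey).mean()]);print('corner',corner)
B=f([[320,310],[547,268],[590,488],[357,525]],.062);print(B,B.mean(0))
d=B[0]-B[1];print('boxyaw',np.arctan2(-d[0],d[1]));e=B[0]-B[3];print(np.arctan2(e[1],e[0]),np.linalg.norm(d),np.linalg.norm(e))
print('box in stop',A@(B.mean(0)-corner))
```

```text
L [[ 0.65980081  0.08226358]
 [ 0.71633108 -0.28864443]] S [[0.65175157 0.08157076]
 [0.52882519 0.06384434]] yawL 0.1512465413022574 yawS 0.143216261790329
corner [0.65964615 0.0832784 ]
[[ 0.57450805 -0.02890076]
 [ 0.59836289 -0.15841864]
 [ 0.47069361 -0.1786381 ]
 [ 0.45068423 -0.04866848]] [ 0.5235622  -0.10365649]
boxyaw 0.18214052961986768
0.15830802673937364 0.13169636567068996 0.12539178976939824
box in stop [-0.162696 -0.164297]
```

Emit:
{"op": "jog_arm", "data": {"motion": [[0.8, -1, -1, 0, 0], [0.8, -1, -1, 0, 0], [0.8, -1, -1, 0, 0], [0.8, -1, -1, 0, 0], [0.8, -1, -1, 0, 0], [0.8, -1, -1, 0, 0], [0.8, -1, -1, 0, 0], [0.8, -1, -1, 0, 0], [0.8, -1, -1, 0, 0], [0.8, -1, -1, 0, 0]]}}

```text
time_s: 2.0
position: [0.3125, 0.254, 0.2395]
tcp_rot: [0.182, 0.983, 0.0, 0.0]
contact_force: [0.8, -0.0, 1.0]
gripper_width: 0.803
finger_force: 0.0
```

Emit:
{"op": "jog_arm", "data": {"motion": [[0.8, -1, -1, 0, 0], [0.8, -1, -1, 0, 0], [0.8, -1, -1, 0, 0], [0.8, -1, -1, 0, 0], [0.8, -1, -1, 0, 0], [0.8, -1, -1, 0, 0], [0.8, -1, -1, 0, 0], [0.8, -1, -1, 0, 0], [0.8, -1, -1, 0, 0], [0.8, -1, -1, 0, 0]]}}

```text
time_s: 3.0
position: [0.4275, -0.0046, 0.2395]
tcp_rot: [0.182, 0.983, 0.0, 0.0]
contact_force: [0.8, 0.9, -0.8]
gripper_width: 0.799
finger_force: 0.0
```

Emit:
{"op": "jog_arm", "data": {"motion": [[0.8, 0, 0, 0, 1], [0.8, 0, 0, 0, 1], [0.8, 0, 0, 0, 1], [0.8, 0, 0, 0, 1], [0.8, 0, 0, 0, 1], [0.8, 0, 0, 0, 1], [0.8, 0, 0, 0, 1], [0.8, 0, 0, 0, 1], [0.8, 0, 0, 0, 1], [0.8, 0, 0, 0, 1]]}}

```text
time_s: 4.0
position: [0.4272, -0.0034, 0.2394]
tcp_rot: [0.707, 0.707, 0.0, 0.0]
contact_force: [-0.5, -0.3, -0.6]
gripper_width: 0.8
finger_force: 0.0
```

Emit:
{"op": "jog_arm", "data": {"motion": [[0.8, 0, 0, 0, 1], [0.8, 0, 0, 0, 1], [0.8, 0, 0, 0, 1], [0.8, 0, 0, 0, 1], [0.8, 0, 0, 0, 1], [0.8, 0, 0, 0, 1], [0.8, 0, 0, 0, 1], [0.8, 0, 0, 0, 1], [0.8, 0, 0, 0, 1], [0.8, 0, 0, 0, 1]]}}

```text
time_s: 5.0
position: [0.4272, -0.0034, 0.2394]
tcp_rot: [0.983, 0.184, 0.0, 0.0]
contact_force: [-0.3, 0.1, 0.0]
gripper_width: 0.8
finger_force: 0.0
```

Emit:
{"op": "jog_arm", "data": {"motion": [[0.8, 0, 0, 0, 1], [0.8, 0, 0, 0, 0.8], [0.8, 0, 0, 0, 0]]}}

```text
time_s: 5.3
position: [0.4272, -0.0034, 0.2394]
tcp_rot: [0.997, 0.079, 0.0, -0.0]
contact_force: [-0.5, 0.6, 0.3]
gripper_width: 0.804
finger_force: 0.0
```

Emit:
{"op": "jog_arm", "data": {"motion": [[0.8, -0.5, 1, 0, 0], [0.8, -0.5, 1, 0, 0], [0.8, -0.5, 1, 0, 0], [0.8, -0.5, 1, 0, 0], [0.8, -0.5, 1, 0, 0], [0.8, 0, 0.8, 0, 0], [0.8, 0, 0, 1, 0], [0.8, 0, 0, 1, 0], [0.8, 0, 0, 1, 0], [0.8, 0, 0, 1, 0]]}}

```text
time_s: 6.3
position: [0.3962, -0.126, 0.1587]
tcp_rot: [0.997, 0.08, 0.0, 0.0]
contact_force: [0.2, -0.5, 0.5]
gripper_width: 0.799
finger_force: 0.0
```

Emit:
{"op": "jog_arm", "data": {"motion": [[0.8, 0, 0, 1, 0], [0.8, 0, 0, 1, 0], [0.8, 0, 0, 1, 0], [0.8, 0, 0, 1, 0], [0.8, 0, 0, 1, 0], [0.8, 0, 0, 1, 0], [0.8, 0, 0, 0.8, 0], [0.8, 0, 0, 0, 0]]}}

```text
time_s: 7.1
position: [0.3942, -0.1249, 0.021]
tcp_rot: [0.997, 0.08, -0.002, -0.001]
contact_force: [-0.3, 0.2, 0.5]
gripper_width: 0.802
finger_force: 0.0
```

Run:
```python
from h import *
im=viewer.grab_frame('top');c=im[130:280,235:435];cv2.imwrite('pics/crop3.png',cv2.resize(c,None,fx=4,fy=4,interpolation=cv2.INTER_CUBIC)[:,:,::-1])
print(env.get_obs()['position'])
```

```text
[ 0.39532628 -0.12542961  0.02245963]
```

View pics/crop3.png

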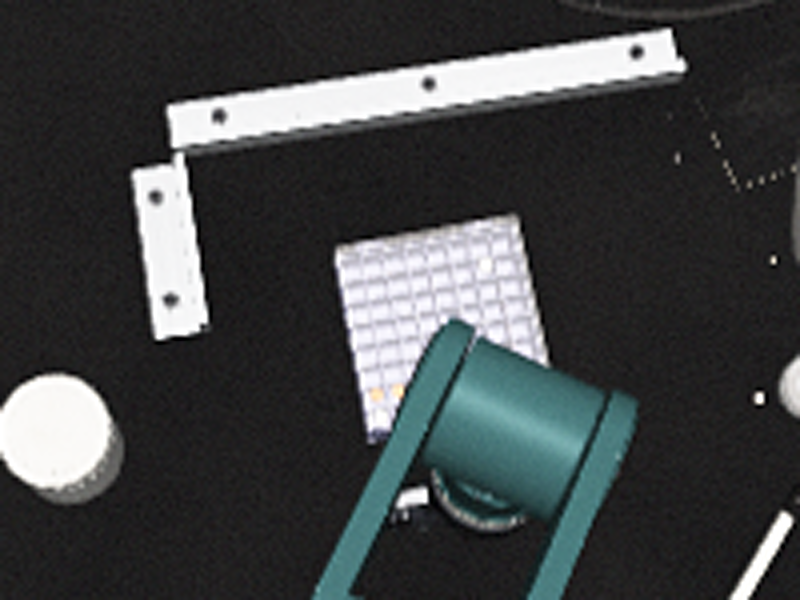

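Emit:
{"op": "jog_arm", "data": {"motion": [[0.8, 0.4, 0, 0, 0], [0.8, 0.4, 0, 0, 0], [0.8, 0.4, 0, 0, 0], [0.8, 0.4, 0, 0, 0], [0.8, 0.4, 0, 0, 0], [0.8, 0.4, 0, 0, 0], [0.8, 0.4, 0, 0, 0], [0.8, 0.4, 0, 0, 0], [0.8, 0.4, 0, 0, 0], [0.8, 0.4, 0, 0, 0]]}}

```text
time_s: 8.15
position: [0.4757, -0.113, 0.0231]
tcp_rot: [0.997, 0.079, -0.0, -0.0]
contact_force: [-2.1, -0.5, -0.1]
gripper_width: 0.796
finger_force: 0.0
```

Emit:
{"op": "jog_arm", "data": {"motion": [[0.8, 0.4, 0, 0, 0], [0.8, 0.4, 0, 0, 0], [0.8, 0.4, 0, 0, 0], [0.8, 0.4, 0, 0, 0], [0.8, 0.3, 0, 0, 0], [0.8, 0.3, 0, 0, 0], [0.8, 0.2, 0, 0, 0], [0.8, 0, 0, 0, 0]]}}

```text
time_s: 8.95
position: [0.5235, -0.1056, 0.0235]
tcp_rot: [0.997, 0.079, 0.001, 0.0]
contact_force: [-0.8, -0.2, 0.2]
gripper_width: 0.799
finger_force: 0.0
```

Emit:
{"op": "jog_arm", "data": {"motion": [[0.8, 0.2, 0, 0, 0], [0.8, 0.2, 0, 0, 0], [0.8, 0.2, 0, 0, 0], [0.8, 0, 0, 0, 0]]}}

```text
time_s: 9.35
position: [0.5352, -0.1037, 0.0235]
tcp_rot: [0.997, 0.079, 0.001, 0.0]
contact_force: [-1.0, 0.2, 0.6]
gripper_width: 0.801
finger_force: 0.0
```

Run:
```python
from h import *
im=viewer.grab_frame('top');c=im[130:280,235:435];cv2.imwrite('pics/crop4.png',cv2.resize(c,None,fx=4,fy=4,interpolation=cv2.INTER_CUBIC)[:,:,::-1])
print(env.get_obs()['position'])
```

```text
[ 0.53515535 -0.10367438  0.02347044]
```

View pics/crop4.png

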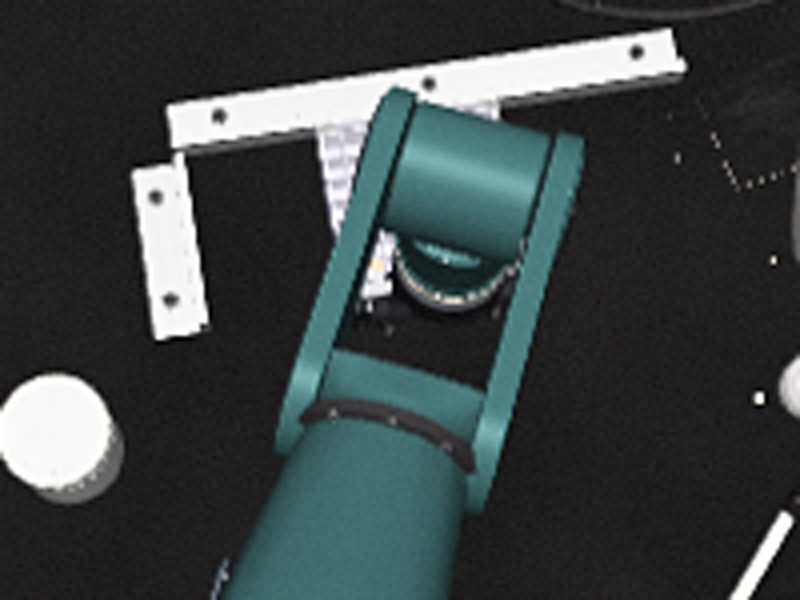

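The box's far edge, at about (318,128) to (500,103), now nearly touches the long fence. I'll creep forward until the force rises.

Emit:
{"op": "jog_arm", "data": {"motion": [[0.8, 0.1, 0, 0, 0], [0.8, 0.1, 0, 0, 0], [0.8, 0, 0, 0, 0]]}}

```text
time_s: 9.7
position: [0.5385, -0.103, 0.0233]
tcp_rot: [0.997, 0.079, 0.0, -0.0]
contact_force: [-1.4, 0.4, 0.4]
gripper_width: 0.797
finger_force: 0.0
```

Emit:
{"op": "jog_arm", "data": {"motion": [[0.8, 0.1, 0, 0, 0], [0.8, 0.1, 0, 0, 0], [0.8, 0, 0, 0, 0]]}}

```text
time_s: 10.0
position: [0.5427, -0.1024, 0.0233]
tcp_rot: [0.997, 0.079, 0.0, -0.0]
contact_force: [-1.3, -0.6, -0.6]
gripper_width: 0.804
finger_force: 0.0
```

Emit:
{"op": "jog_arm", "data": {"motion": [[0.8, 0.1, 0, 0, 0], [0.8, 0.1, 0, 0, 0], [0.8, 0, 0, 0, 0]]}}

```text
time_s: 10.3
position: [0.5446, -0.1017, 0.0229]
tcp_rot: [0.997, 0.079, -0.002, -0.0]
contact_force: [-6.6, 0.3, 2.2]
gripper_width: 0.795
finger_force: 0.0
```

Emit:
{"op": "jog_arm", "data": {"motion": [[0.8, 0.1, 0, 0, 0], [0.8, 0, 0, 0, 0]]}}

```text
time_s: 10.5
position: [0.5445, -0.1014, 0.0225]
tcp_rot: [0.997, 0.079, -0.005, -0.001]
contact_force: [-12.4, -1.3, 5.0]
gripper_width: 0.797
finger_force: 0.0
```

Emit:
{"op": "jog_arm", "data": {"motion": [[0.8, -0.5, 0, 0, 0], [0.8, -1, 0, 0, 0], [0.8, -0.5, 0, -0.5, 0], [0.8, 0, 0, -1, 0], [0.8, 0, 0, -1, 0], [0.8, 0, 0, -1, 0], [0.8, 0, 0, -1, 0], [0.8, 0, 0, -1, 0], [0.8, 0, 1, -0.5, 0], [0.8, 0, 1, 0, 0]]}}

```text
time_s: 11.5
position: [0.5172, -0.1479, 0.1464]
tcp_rot: [0.997, 0.08, 0.004, 0.001]
contact_force: [0.7, -0.3, 0.6]
gripper_width: 0.803
finger_force: 0.0
```

Emit:
{"op": "jog_arm", "data": {"motion": [[0.8, 0.8, 1, 0, 0], [0.8, 0.8, 1, 0, 0], [0.8, 0.8, 1, 0, 0], [0.8, 0.8, 0.5, 0, 0], [0.8, 0.8, 0, 0, 0], [0.8, 0.8, 0, 0, 0], [0.8, 0.8, 0, 0, 0], [0.8, 0, 0, 0, -1], [0.8, 0, 0, 0, -1], [0.8, 0, 0, 0, -1]]}}

```text
time_s: 12.5
position: [0.6376, -0.1987, 0.1433]
tcp_rot: [0.966, 0.259, 0.001, 0.0]
contact_force: [-0.2, 0.0, 0.1]
gripper_width: 0.804
finger_force: 0.0
```

Emit:
{"op": "jog_arm", "data": {"motion": [[0.8, 0, 0, 0, -1], [0.8, 0, 0, 0, -1], [0.8, 0, 0, 0, -1], [0.8, 0, 0, 0, -1], [0.8, 0, 0, 0, -1], [0.8, 0, 0, 0, -1], [0.8, 0, 0, 0, -1], [0.8, 0, 0, 0, -1], [0.8, 0, 0, 0, -1], [0.8, 0, 0, 0, -1]]}}

```text
time_s: 13.5
position: [0.6375, -0.1988, 0.1435]
tcp_rot: [0.651, 0.759, 0.001, 0.001]
contact_force: [0.2, -0.2, 0.3]
gripper_width: 0.797
finger_force: 0.0
```

Run:
```python
from h import *
im=viewer.grab_frame('top');c=im[130:280,235:435];cv2.imwrite('pics/crop5.png',cv2.resize(c,None,fx=4,fy=4,interpolation=cv2.INTER_CUBIC)[:,:,::-1])
o=env.get_obs();print(o['position'],o['tcp_rot'],o['joint_pos'])
d=o['position'][:2]-np.array([.66,.083]);c,s=np.cos(.15),np.sin(.15);print(d@[c,s],d@[-s,c],2*np.arctan2(o['tcp_rot'][1],o['tcp_rot'][0]))
```

```text
[ 0.63742481 -0.19873967  0.14351217] [6.49800346e-01 7.60104138e-01 6.82895106e-04 8.62670479e-04] [-3.87464586e-01  3.80148961e-01  1.20775291e+00  7.54154334e-04
  1.55162350e+00 -5.43630076e-01]
-0.06442434289312926 -0.2752024416964045 1.7269481380740495
```

View pics/crop5.png

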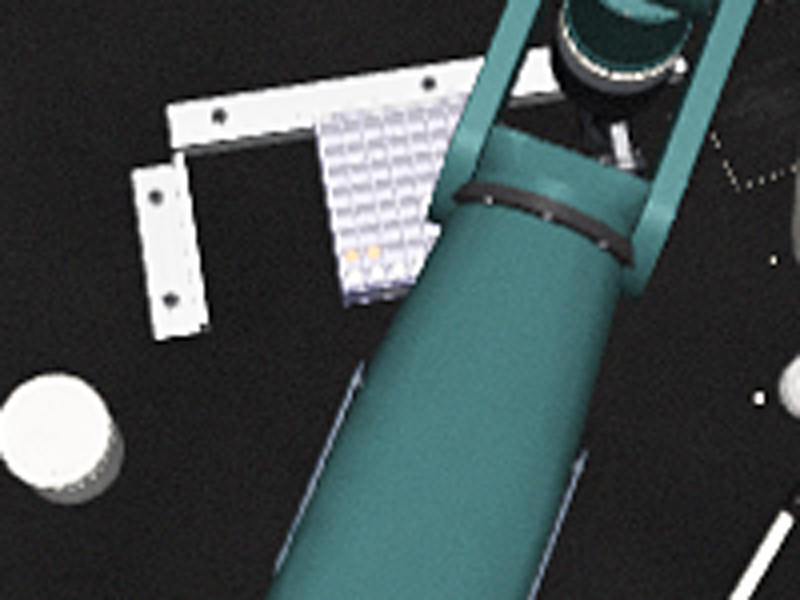

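Emit:
{"op": "jog_arm", "data": {"motion": [[0.8, 0, -0.3, 0.5, 0], [0.8, 0, 0, 1, 0], [0.8, 0, 0, 1, 0], [0.8, 0, 0, 1, 0], [0.8, 0, 0, 1, 0], [0.8, 0, 0, 1, 0], [0.8, 0, 0, 0.5, 0], [0.8, 0, 0, 0, 0]]}}

```text
time_s: 14.35
position: [0.6291, -0.199, 0.0205]
tcp_rot: [0.653, 0.757, -0.001, -0.002]
contact_force: [-0.3, -0.5, -0.5]
gripper_width: 0.796
finger_force: 0.0
```

Emit:
{"op": "jog_arm", "data": {"motion": [[0.8, 0.4, 0, 0, 0], [0.8, 0.4, 0, 0, 0], [0.8, 0.4, 0, 0, 0], [0.8, 0.4, 0, 0, 0], [0.8, 0.4, 0, 0, 0], [0.8, 0.4, 0, 0, 0], [0.8, 0.4, 0, 0, 0], [0.8, 0.4, 0, 0, 0], [0.8, 0.3, 0, 0, 0], [0.8, 0, 0, 0, 0]]}}

```text
time_s: 15.35
position: [0.6207, -0.1299, 0.0241]
tcp_rot: [0.653, 0.758, 0.0, 0.0]
contact_force: [-0.4, -1.5, 3.0]
gripper_width: 0.802
finger_force: 1.0
```

Emit:
{"op": "jog_arm", "data": {"motion": [[0.8, 0.4, 0, 0, 0], [0.8, 0.4, 0, 0, 0], [0.8, 0.4, 0, 0, 0], [0.8, 0.4, 0, 0, 0], [0.8, 0.4, 0, 0, 0], [0.8, 0.3, 0, 0, 0], [0.8, 0.2, 0, 0, 0], [0.8, 0, 0, 0, 0]]}}

```text
time_s: 16.15
position: [0.6133, -0.0811, 0.024]
tcp_rot: [0.653, 0.758, -0.0, 0.001]
contact_force: [-0.7, -3.7, 4.9]
gripper_width: 0.803
finger_force: 1.8
```

Emit:
{"op": "jog_arm", "data": {"motion": [[0.8, 0.1, 0, 0, 0], [0.8, 0.1, 0, 0, 0], [0.8, 0.1, 0, 0, 0], [0.8, 0, 0, 0, 0]]}}

```text
time_s: 16.55
position: [0.6125, -0.0761, 0.024]
tcp_rot: [0.653, 0.757, -0.0, 0.001]
contact_force: [-0.4, -4.6, 4.7]
gripper_width: 0.799
finger_force: 2.7
```

Emit:
{"op": "jog_arm", "data": {"motion": [[0.8, 0.1, 0, 0, 0], [0.8, 0.1, 0, 0, 0], [0.8, 0, 0, 0, 0]]}}

```text
time_s: 16.85
position: [0.6119, -0.0723, 0.024]
tcp_rot: [0.653, 0.757, -0.0, 0.001]
contact_force: [-1.0, -5.6, 5.0]
gripper_width: 0.798
finger_force: 2.8
```

Emit:
{"op": "jog_arm", "data": {"motion": [[0.8, 0.1, 0, 0, 0], [0.8, 0.1, 0, 0, 0], [0.8, 0, 0, 0, 0]]}}

```text
time_s: 17.15
position: [0.6115, -0.0687, 0.024]
tcp_rot: [0.653, 0.757, -0.001, 0.001]
contact_force: [-1.2, -7.9, 4.3]
gripper_width: 0.804
finger_force: 3.3
```

Emit:
{"op": "jog_arm", "data": {"motion": [[0.8, 0.1, 0, 0, 0], [0.8, 0.1, 0, 0, 0], [0.8, 0, 0, 0, 0]]}}

```text
time_s: 17.45
position: [0.6117, -0.0687, 0.0244]
tcp_rot: [0.653, 0.757, -0.003, 0.005]
contact_force: [0.4, -17.2, 3.4]
gripper_width: 0.802
finger_force: 8.0
```

The force jump shows contact with the short fence, so I'll back off and look.

Emit:
{"op": "jog_arm", "data": {"motion": [[0.8, -0.4, 0, 0, 0], [0.8, -1, 0, 0, 0], [0.8, -1, 0, 0, 0], [0.8, 0, 0, -1, 0], [0.8, 0, 0, -1, 0], [0.8, 0, 0, -1, 0], [0.8, 0, 0, -1, 0], [0.8, 0, 0, -1, 0], [0.8, -1, 0, -1, 0], [0.8, -1, 0, 0, 0]]}}

```text
time_s: 18.45
position: [0.6254, -0.1508, 0.1467]
tcp_rot: [0.652, 0.758, 0.002, 0.003]
contact_force: [1.3, 0.5, 0.8]
gripper_width: 0.802
finger_force: 0.0
```

Emit:
{"op": "jog_arm", "data": {"motion": [[0.8, -1, 0, 0, 0], [0.8, -1, 0, 0, 0], [0.8, -1, 0, 0, 0], [0.8, 0, 0, 0, 0]]}}

```text
time_s: 18.85
position: [0.6317, -0.2129, 0.1413]
tcp_rot: [0.654, 0.756, -0.001, -0.001]
contact_force: [0.1, -0.6, 0.4]
gripper_width: 0.8
finger_force: 0.0
```

Run:
```python
from h import *
im=viewer.grab_frame('top');c=im[130:250,255:415];cv2.imwrite('pics/crop6.png',cv2.resize(c,None,fx=5,fy=5,interpolation=cv2.INTER_CUBIC)[:,:,::-1])
for q in ['cream_jar','tape_roll','beaker','marker_black','rinse_bottle']:
    print(q,[(np.round(d['position'],3)) for d in nets.boxes_of(q,'top')][:1])
# predicted outline of seated box (lid top, tray height) in crop pixels
y=.148;R=np.array([[np.cos(y),-np.sin(y)],[np.sin(y),np.cos(y)]])
P=np.array([[0,0],[0,-.132],[-.132,-.132],[-.132,0]])@R.T+[.6597,.0833]
for z in (.04,.062):print(np.round((proj('top',np.c_[P,[z]*4])-[255,130])*5+2))
```

```text
cream_jar [array([0.435, 0.155, 0.088])]
tape_roll [array([0.653, 0.292, 0.107])]
beaker [array([ 0.483, -0.375,  0.023])]
marker_black [array([ 0.362, -0.34 ,  0.008])]
rinse_bottle [array([0.653, 0.293, 0.106])]
[[128. 181.]
 [350. 148.]
 [386. 363.]
 [159. 398.]]
[[124. 169.]
 [351. 135.]
 [387. 354.]
 [156. 389.]]
```

View pics/crop6.png

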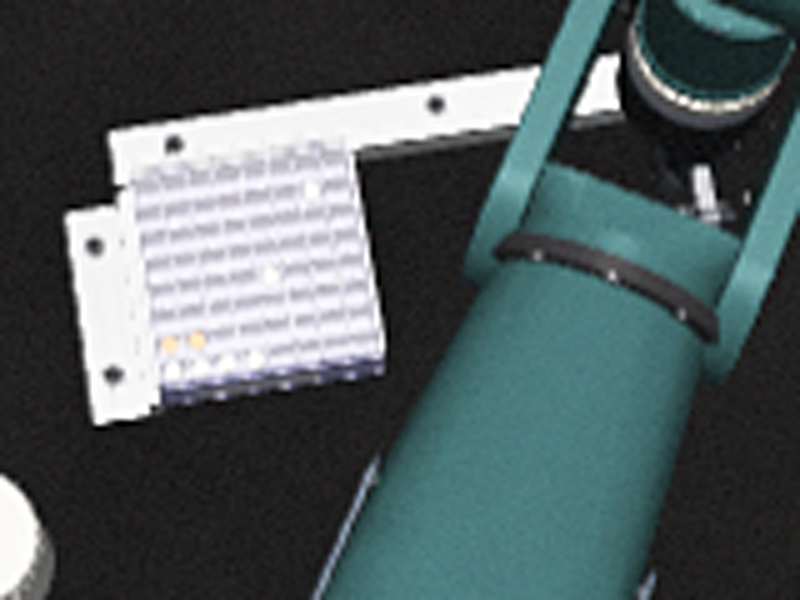

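The box sits square in the corner. Its right edge, (352,150) to (385,365), is within about 1 mm of the predicted seated outline. Both fences gave a clear contact force, and none of the other things that can be seen have moved.

```bash
python3 -c "
from station import env
print(env.hand_in())"
```

```text
the job is handed in; nothing more can be done
None
```

I pushed the vial box into the corner stop and handed the job in at about 19 s. It looked flush with both fences in the last picture, but the hand-in returned no verdict. I skipped a final push towards the long fence, and the last tape-roll check returned the bottle's position instead.

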